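# Lower the bench magnifier one hole over the spot tile

### The arm

A 6-joint arm with a two-finger parallel gripper is mounted at the origin on the work surface. World frame = base frame: x ahead of the robot, y to its left, z up, the work surface at z = 0. Lengths are in m, angles in degrees, forces in N, time in s.
With the tool pointing down it reaches from about 0.375 to 0.9 m from the base axis. Payload 3.1 kg.
Tool frame: the origin (TCP) lies at the very end of the fingers, on their centre line; the grasp point (between the pads) lies bot.grip_point_offset behind it (bot.grip_point_offset is the distance from the TCP to the grasp point, in m); z points along the fingers, y is the line along which they close (so a half turn about z gives the same grasp; the last joint's range is limited). The gripper opens to 87 mm and grips with 3 to 60 N. Pads are 19 mm wide; open, the fingers measure 117 mm over their backs; the gripper's body (75 mm by 190 mm) begins 51 mm behind the grasp point.
Start: joints at [63.111, 30.224, 82.088, -0, 67.689, -10.227], TCP at [0.179, 0.599, 0.223] pointing down, gripper open.
Joint ranges: [-176.69, 176.69], [-43.24, 126.21], [12.49, 139.97], [-82, 262], [0, 151.66], [-163.58, 163.58]. Speed limits (degrees/s): [159.86, 159.86, 180, 180, 180, 180].

### API

Orientations are given as a 3x3 rotation matrix whose columns are the frame's x, y, z axes.
In Python, from rig import bot, viewer, ticket gives the robot as it stands.
- The arm moves only by the tool servo_tool, never from a script. Its argument "targets" is a list of rows, each an object with "offset": the shift along the tool's x, y, z in m, a list of three; "dr": the turn, a rotation vector about the tool's x, y, z in degrees, a list of three. In form: [{"offset": [x, y, z], "dr": [ax, ay, az]}, ...]. A call has 1 to 20 rows; each row is the pose to reach, as a shift and turn from the pose commanded when the call began, along the tool's axes at that moment; what a row does not reach only later rows make up. A row lasts 1/12 s, in which the tool goes at most 41.7 mm and 7.16 degrees, less where a joint would pass 70% of its speed; a pose out of reach is approached as far as the arm can. A call with a gripper value outside its range is refused whole. "gripper" is the gripper command: -1 is fully open, 1 is shut, values between are in proportion, set as the call begins (left out, the last holds). The fingers move at their own pace and stop on an object; the grip force is fixed at half the most. Time passes only in rows, so rows that repeat a pose let the fingers close. It gives the time, the measured TCP pose, the force, the opening and the grip force at its end, in the units of the state.
- bot.read_state(): the state, without advancing time (a new reading comes with each control period).
- viewer.capture(name): name is "scene" or "side" or "wrist"; returns a dict with "color" (384x512x3 uint8, red, green, blue), "camera_matrix" (3x3 intrinsics, pixels), "k1" (the pictures are not rectified: a ray, as slopes to the right and down, at radius r is drawn at 1 + k1 r^2 times it, then the intrinsics apply), "R" (3x3) and "t" (3): a world point X has camera coordinates R X + t. Camera axes: x right, y down, z forward; pixel columns grow to the right and rows downward; lengths in m; the calibration is good to about 2 mm. A picture is of the moment at which its call begins. There is no depth.
- ticket.hand_in(): hands the job in; it is judged then, once.
The state is a dict: "time_s": time; "joint_positions": joint angles; "qvel": joint speeds; "tau": joint torques, N m; "position": TCP position; "tcp_rot": TCP orientation; "force": force on the tool from outside, world axes, zero at the start; "moment": the same for the moment, N m; "opening": opening from 0.0 (shut) to 1.0 (fully open); "grasp_force": force on a finger pad.
Only numpy, scipy, OpenCV 4.12 (cv2) and the standard library are available. Lean on these libraries where they do the work, as an engineer would, in place of code of your own. Each camera call takes 0.05 s, during which the arm holds its last target. There are 200 camera calls.

### The job

Bring the bench magnifier down by one hole: press its spring button in, slide the square sleeve down, and let the button spring fully out again through the next hole. Swing the lens arm round so that the lens stands centred over the white spot tile. Work by feel: never ram the sleeve hard against the sprung-out button, and leave the tile and everything else on the bench where it is.

Things in the scene. Friction and masses are not known exactly. Their poses are not given: they have to be found in the camera images.
- stand: Foot and lower tube of the bench magnifier, fixed to the bench: grey foot 150 x 130 x 16 mm, square lower tube of 20 mm standing up its middle. Origin on the bench on the tube's axis, z up. Its x axis points the way the button faces; at rest the button sticks out on the +x face of the sleeve, 190 mm above the bench.
- sleeve: Square aluminium sleeve, 25 mm wide, wall 1.5 mm, sliding stiffly over the lower tube; it stays where left. It takes about 10 N down to slide, and as much again to leave its hole. A row of 12 mm holes, 1.5 to 3 cm apart, on its +x face. At the start it spans 110 to 217 mm above the bench. Origin on the tube's axis, level with the stand's origin at the start, sinking with the sleeve.
- snap_button: Sprung steel button (11 mm wide, round head) of the lower tube, always 190 mm above the bench, moving only in and out. Origin: its tip, 18.5 mm from the tube's axis and 6 mm proud of the sleeve when out. Pressed flush (4 N), it lets the sleeve, pushed down, ride over its head. Under the wall it sits 7.5 mm in; at the next hole, if nothing covers it, it springs out and stops the sleeve.
- lens_arm: Lens arm: a black round collar (44 mm across, 22 mm high) at the sleeve's lower end, on which a flat bar and the lens swivel stiffly about the tube's axis (about 0.25 N m; it stays where left). Origin on that axis at mid-bar height, 121 mm above the bench at the start; the bar points along its -y. It sinks with the sleeve.
- cap_top (a point): Middle of the top of the black cap, 27 mm square and 4 mm thick, that closes the sleeve; 221 mm above the bench at the start. It takes the push of closed fingertips.
- bar_grip (a point): Middle of the flat bar of the lens arm, 95 mm from the swivel axis. The bar is 14 mm wide, 12 mm high and free from 22 to 140 mm from the axis.
- lens_centre (a point): Centre of the round lens, 200 mm from the swivel axis, in an ivory ring 120 mm across and 18 mm thick, level with the bar.
- tile: White glazed spot tile with six shallow wells, 92 x 70 x 8 mm, loose on the bench on the arc of the lens. Origin: centre of its underside.
- tube_rack: Bystander: long blue tiered tube rack with white ends and capped tubes, about 100 x 172 mm, 100 mm high over the caps. Origin: centre of its underside.
- white_rack: Bystander: white tiered tube rack with a few capped tubes, about 78 x 150 mm, 100 mm high. Origin: centre of its underside.
- timer: Bystander: flat ivory bench timer with a grey display, 65 x 85 x 20 mm. Origin: centre of its underside.
- dropper_0: Bystander: small amber dropper bottle, 28 mm in diameter, 70 mm high. Origin: centre of its underside.
- dropper_1: Bystander: small amber dropper bottle, 28 mm in diameter, 70 mm high. Origin: centre of its underside.
- slide_box: Bystander: grey and white slide box, 82 x 34 x 28 mm. Origin: centre of its underside.
- marker: Bystander: marker pen lying flat, 127 mm long, 16 mm thick. Origin: centre of its underside.
- beaker: Bystander: clear plastic beaker, 60 mm in diameter, 70 mm high. Origin: centre of its underside.
There are look-alikes about, which are no part of the job. Of the things that look like the tile, take the one that is farthest to the robot's left at the start.

How it is judged:
By the outcome, as a careful person would: the job done as asked, in the order asked, and still so for the second after the job is handed in, with the robot touching nothing.
It also fails if it takes over 58 s, if anything falls off the work surface, if the arm or the gripper's body presses on something with over 40 N, if the wrist force passes 120 N, or if a joint passes its speed limit or range.

## Working session

There is one attempt and no reset: what is moved stays moved. The work goes in short steps, Python scripts to look and compute and a tool call to move; the robot and the scene stay as the last step left them, time stands still between calls to the robot, and variables do not carry over. Pictures are saved under pics/ and viewed, at most 10 in all, crops included, and the job is handed in when it is done.

Besides the shell and the picture viewer there is one more tool, called by a JSON object that holds its "op" and its "data", one argument or row to a line. servo_tool: Moves the arm, as the interface text tells. Its arguments: {"type":"object","properties":{"targets":{"type":"array"},"gripper":{"type":"number"}},"required":["targets"]}

```bash
mkdir -p pics; cat > h.py <<'E'
from rig import bot, viewer, ticket
import numpy as np, cv2, pickle
def snap(name,f):
    c=viewer.capture(name); cv2.imwrite(f'pics/{f}.png',cv2.cvtColor(c['color'],cv2.COLOR_RGB2BGR)); pickle.dump(c,open(f'pics/{f}.pkl','wb')); return c
def ld(f): return pickle.load(open(f'pics/{f}.pkl','rb'))
def ray(c,u,v):
    K=np.array(c['camera_matrix']); d=np.array([(u-K[0,2])/K[0,0],(v-K[1,2])/K[1,1]]); s=d.copy()
    for _ in range(20): s=d/(1+c['k1']*(s@s))
    R=np.array(c['R']);t=np.array(c['t']); return -R.T@t, R.T@np.array([s[0],s[1],1])
def atz(c,u,v,z):
    o,d=ray(c,u,v); return o+d*(z-o[2])/d[2]
def proj(c,X):
    p=np.array(c['R'])@np.array(X)+np.array(c['t']); s=p[:2]/p[2]; s=s*(1+c['k1']*(s@s)); K=np.array(c['camera_matrix']); return K[0,0]*s[0]+K[0,2],K[1,1]*s[1]+K[1,2]
E
python3 - <<'E'
from h import *
a=snap('scene','s0');b=snap('side','d0')
for c in(a,b): print(-np.array(c['R']).T@np.array(c['t']))
x=cv2.imread('pics/s0.png');y=cv2.imread('pics/d0.png')
cv2.imwrite('pics/both.png',cv2.resize(np.vstack([x,y]),(800,1200)))
cv2.imwrite('pics/s0b.png',cv2.resize(x,(800,600)));cv2.imwrite('pics/d0b.png',cv2.resize(y,(800,600)))
print(bot.read_state(),bot.grip_point_offset)
E
```

```text
[0.94137191 0.61949133 0.92411989]
[0.17498949 0.48820736 0.8675027 ]
{'time_s': 0.1, 'joint_positions': array([ 6.31128362e+01,  3.02737505e+01,  8.21498451e+01, -1.35105303e-03,
        6.76888654e+01, -1.02285837e+01]), 'qvel': array([-0.02650319, -0.02571397, -0.25901218,  0.00938218, -0.05225674,
       -0.05910836]), 'tau': array([-9.30752394e-04, -4.40989423e+01, -1.77150929e+01,  6.34925324e-02,
        5.34308399e-02, -4.20459128e-05]), 'position': array([0.17885362, 0.59816851, 0.22166385]), 'tcp_rot': array([[-9.58032412e-01,  2.86658584e-01, -8.68195860e-04],
       [ 2.86659712e-01,  9.58030850e-01, -1.76049638e-03],
       [ 3.27097020e-04, -1.93548937e-03, -9.99998073e-01]]), 'force': array([-0.15636455,  0.49530163,  0.45460756]), 'moment': array([-0.00676092, -0.00137805, -0.01535171]), 'grasp_force': 0.0, 'opening': 1.0024114411532528} 0.0187
```

View pics/s0b.png

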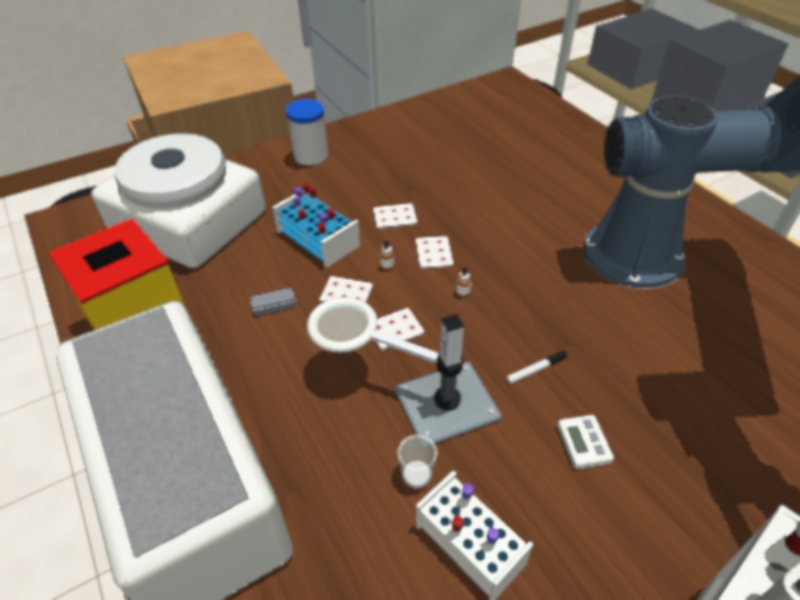

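View pics/d0b.png

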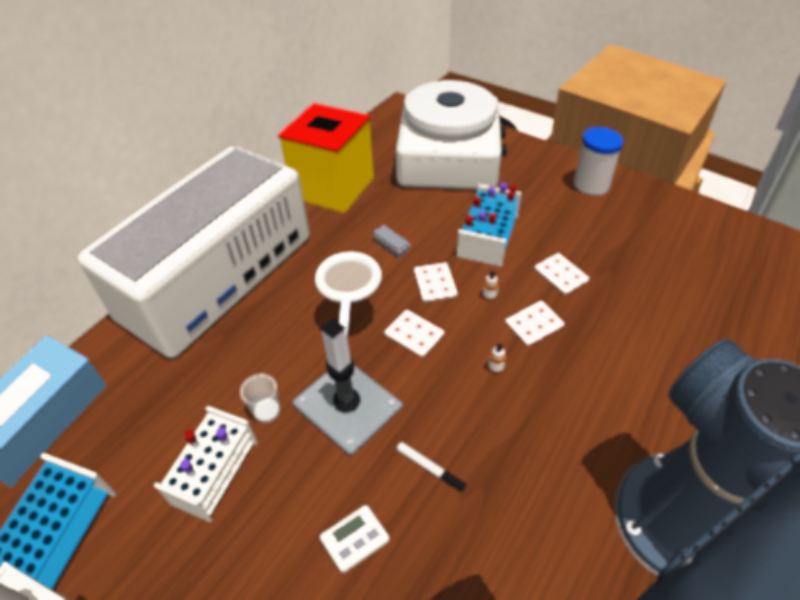

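The scene shows the stand at about (447,400), the lens at (342,326) and four tile look-alikes at (395,215), (434,251), (346,291) and (397,328). The side view shows the same tiles at (562,272), (535,321), (435,281) and (414,332). Next I'll compute their positions.

```bash
python3 - <<'E'
from h import *
a=ld('s0');b=ld('d0');k=.64
for n,p,q in [('t1',(395,215),(562,272)),('t2',(434,251),(535,321)),('t3',(346,291),(435,281)),('t4',(397,328),(414,332))]:
    print(n,atz(a,p[0]*k,p[1]*k,.008).round(3),atz(b,q[0]*k,q[1]*k,.008).round(3))
print('foot',[atz(a,u*k,v*k,.016)[:2].round(3) for u,v in[(396,386),(466,364),(500,412),(428,440)]],[atz(b,u*k,v*k,.016)[:2].round(3) for u,v in[(293,404),(348,361),(402,403),(350,449)]])
print('lens',atz(a,342*k,326*k,.13).round(3),atz(b,348*k,276*k,.13).round(3))
print('cap',atz(a,452*k,322*k,.221).round(3),atz(b,333*k,327*k,.221).round(3))
for n,f,(u,v),s in [('A','s0',(445,365),90),('B','d0',(340,355),90)]:
    im=cv2.imread(f'pics/{f}.png');u=int(u*k);v=int(v*k)
    cv2.imwrite(f'pics/c{n}.png',cv2.resize(im[v-56:v+56,u-75:u+75],(800,597),interpolation=cv2.INTER_CUBIC))
    print(n,u-75,v-56)
a_=cv2.imread('pics/cA.png');b_=cv2.imread('pics/cB.png')
cv2.imwrite('pics/cAB.png',np.hstack([a_[:,150:550],b_[:,200:600]]))
E
```

```text
t1 [ 0.382 -0.376  0.008] [ 0.378 -0.383  0.008]
t2 [ 0.372 -0.223  0.008] [ 0.369 -0.229  0.008]
t3 [ 0.594 -0.214  0.008] [ 0.591 -0.215  0.008]
t4 [ 0.555 -0.072  0.008] [ 0.554 -0.079  0.008]
foot [array([0.628, 0.051]), array([0.494, 0.075]), array([0.503, 0.19 ]), array([0.638, 0.172])] [array([0.64 , 0.174]), array([0.615, 0.049]), array([0.482, 0.069]), array([0.505, 0.188])]
lens [ 0.684 -0.032  0.13 ] [ 0.67  -0.042  0.13 ]
cap [0.567 0.122 0.221] [0.565 0.118 0.221]
A 209 177
B 142 171
```

View pics/cAB.png

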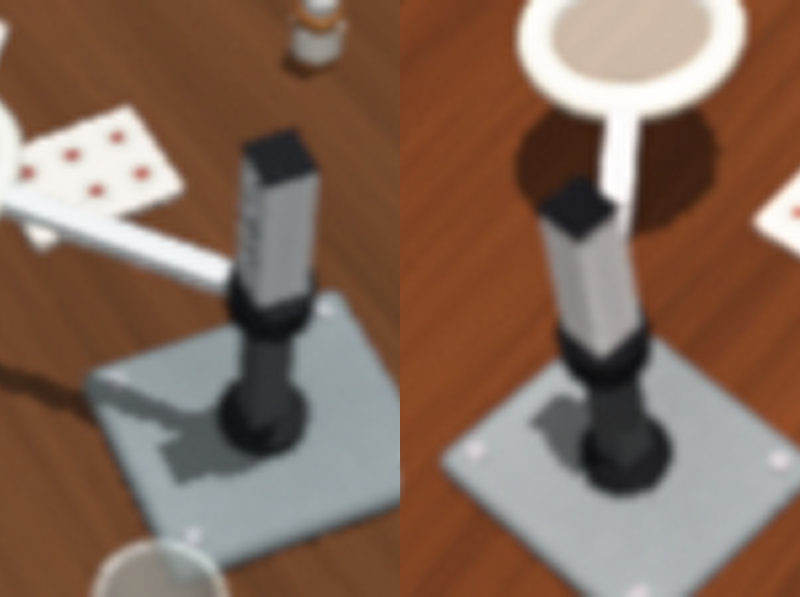

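Candidates for the tile in the scene picture, with world x,y: t1 (395,215) at (0.38,-0.38), t2 (434,251) at (0.37,-0.23), t3 (346,291) at (0.59,-0.21), and t4 (397,328) at (0.555,-0.075). t4 is farthest left (largest y) and lies 0.195 m from the stand axis, so it sits on the lens arc and fits. The crop shows the hole row on the sleeve's left face, which faces about +x at a yaw of about -8°. The stand axis is at about (0.566,0.120).

```bash
cat >> h.py <<'E'
from scipy.spatial.transform import Rotation as Ro
def down(yaw):  # tool pointing down, y axis at yaw deg
    a=np.radians(yaw); y=np.array([np.cos(a),np.sin(a),0]); z=np.array([0,0,-1.]); return np.c_[np.cross(y,z),y,z]
def mv(p,yaw):
    s=bot.read_state(); R=s['tcp_rot']; print('off',(R.T@(np.array(p)-s['position'])).round(4),'dr',Ro.from_matrix(R.T@down(yaw)).as_rotvec(degrees=True).round(2))
E
python3 - <<'E'
from h import *
mv([.566,.12,.32],-8)
x=cv2.imread('pics/s0.png')[160:250,190:310]; cv2.imwrite('pics/tile.png',cv2.resize(x,(800,600),interpolation=cv2.INTER_CUBIC))
E
```

```text
off [-0.5079 -0.3473 -0.0978] dr [-1.000e-01  6.000e-02  8.134e+01]
```

View pics/tile.png

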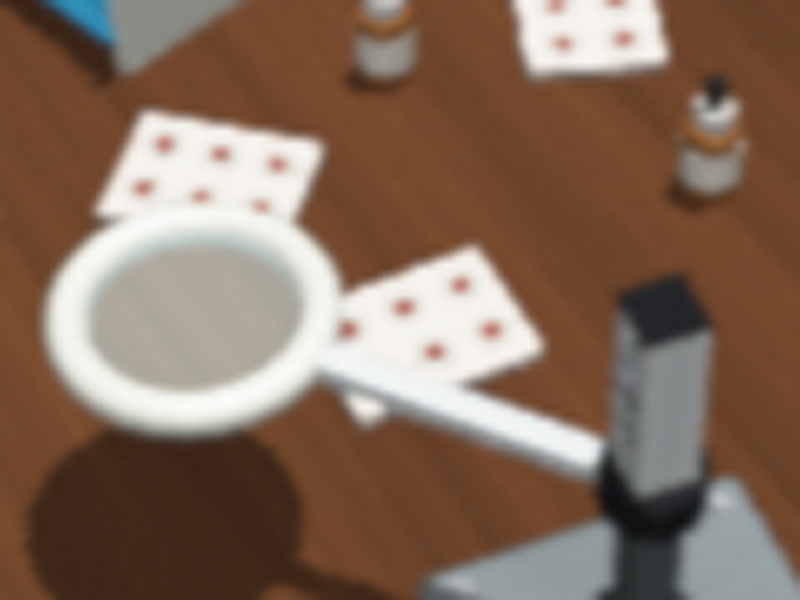

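The crop confirms t4: six wells, centre at about (430,335) in the crop, partly behind the ring. Moving above the stand.

{"op": "servo_tool", "data": {
  "targets": [
    {"offset": [-0.1,-0.07,-0.098],"dr": [0,0,10]},
    {"offset": [-0.508,-0.347,-0.098],"dr": [0,0,81.3]},
    {"offset": [-0.508,-0.347,-0.098],"dr": [0,0,81.3]},
    {"offset": [-0.508,-0.347,-0.098],"dr": [0,0,81.3]},
    {"offset": [-0.508,-0.347,-0.098],"dr": [0,0,81.3]},
    {"offset": [-0.508,-0.347,-0.098],"dr": [0,0,81.3]},
    {"offset": [-0.508,-0.347,-0.098],"dr": [0,0,81.3]},
    {"offset": [-0.508,-0.347,-0.098],"dr": [0,0,81.3]},
    {"offset": [-0.508,-0.347,-0.098],"dr": [0,0,81.3]},
    {"offset": [-0.508,-0.347,-0.098],"dr": [0,0,81.3]},
    {"offset": [-0.508,-0.347,-0.098],"dr": [0,0,81.3]},
    {"offset": [-0.508,-0.347,-0.098],"dr": [0,0,81.3]},
    {"offset": [-0.508,-0.347,-0.098],"dr": [0,0,81.3]},
    {"offset": [-0.508,-0.347,-0.098],"dr": [0,0,81.3]},
    {"offset": [-0.508,-0.347,-0.098],"dr": [0,0,81.3]},
    {"offset": [-0.508,-0.347,-0.098],"dr": [0,0,81.3]},
    {"offset": [-0.508,-0.347,-0.098],"dr": [0,0,81.3]},
    {"offset": [-0.508,-0.347,-0.098],"dr": [0,0,81.3]},
    {"offset": [-0.508,-0.347,-0.098],"dr": [0,0,81.3]},
    {"offset": [-0.508,-0.347,-0.098],"dr": [0,0,81.3]}
  ]
}}

```text
time_s: 1.77
position: [0.5649, 0.1221, 0.3202]
tcp_rot: [[0.136, 0.991, -0.001], [0.991, -0.136, 0.0], [0.0, -0.001, -1.0]]
force: [-0.1, -0.2, -0.1]
opening: 1.0
grasp_force: 0.0
```

```bash
python3 - <<'E'
from h import *
c=snap('wrist','w1'); print(-np.array(c['R']).T@np.array(c['t'])); print(bot.read_state()['position'],bot.read_state()['joint_positions'])
cv2.imwrite('pics/w1b.png',cv2.resize(cv2.imread('pics/w1.png'),(800,600),interpolation=cv2.INTER_CUBIC))
mv([.566,.12,.32],-8)
E
```

```text
[0.57591313 0.20335773 0.48282073]
[0.56513708 0.12214298 0.32040611] [1.12087979e+00 2.09886159e+01 8.16948444e+01 1.24002176e-02
 7.73695117e+01 8.95056868e+00]
off [-0.002   0.0011  0.0004] dr [-0.05 -0.    0.17]
```

View pics/w1b.png

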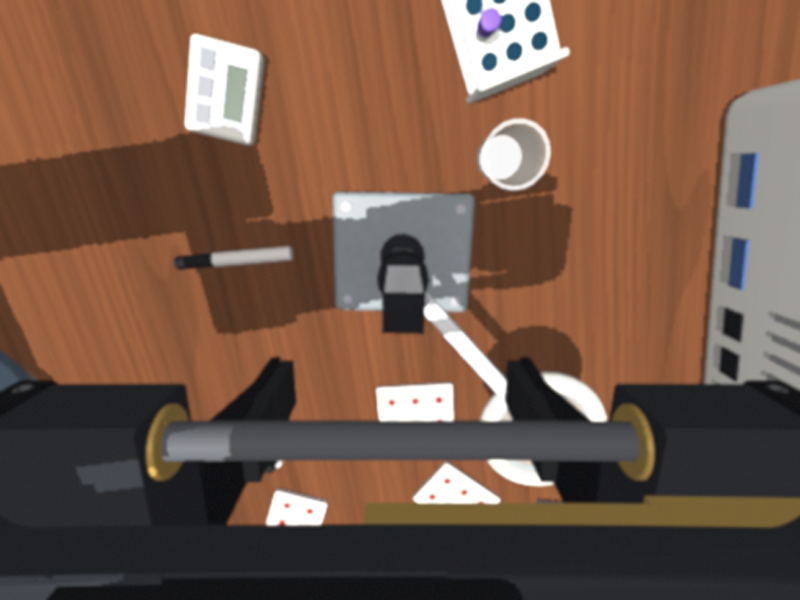

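The wrist view shows the cap's top at about (384..423, 293..332), the foot corners at (333,193), (475,195), (470,312) and (336,308), the tile at (415,402), and the arm's ring at (545,430).

```bash
python3 - <<'E'
from h import *
c=ld('w1');k=.64
f=np.array([atz(c,u*k,v*k,.016)[:2] for u,v in[(333,193),(475,195),(470,312),(336,308)]]);print(f.round(3),f.mean(0))
for i,j in((0,1),(3,2),(3,0),(2,1)): d=f[j]-f[i];print(np.degrees(np.arctan2(d[1],d[0])),np.hypot(*d))
g=np.array([atz(c,u*k,v*k,.221)[:2] for u,v in[(384,294),(423,294),(424,332),(383,332)]]);print(g.round(4),g.mean(0))
print('tile corners',[atz(c,u*k,v*k,.008)[:2].round(4) for u,v in[(376,386),(452,383),(455,421),(379,423)]])
E
```

```text
[[0.504 0.192]
 [0.65  0.17 ]
 [0.634 0.042]
 [0.484 0.068]] [0.56790592 0.11776715]
-8.600801135932189 0.14795984370773876
-9.590158111232192 0.15166284357785556
81.04118942343092 0.12558207973728283
82.69315729775933 0.12823104119207684
[[0.5559 0.1322]
 [0.5802 0.1289]
 [0.5778 0.1035]
 [0.5516 0.1071]] [0.56636722 0.11793105]
tile corners [array([ 0.513 , -0.0394]), array([ 0.6051, -0.0479]), array([ 0.6035, -0.1007]), array([ 0.5089, -0.0907])]
```

{"op": "servo_tool", "data": {
  "gripper": -0.1,
  "targets": [
    {"offset": [-0.0034,0.0019,0.0],"dr": [0,0,0.7]},
    {"offset": [-0.0034,0.0019,0.02],"dr": [0,0,0.7]},
    {"offset": [-0.0034,0.0019,0.05],"dr": [0,0,0.7]},
    {"offset": [-0.0034,0.0019,0.075],"dr": [0,0,0.7]},
    {"offset": [-0.0034,0.0019,0.1],"dr": [0,0,0.7]},
    {"offset": [-0.0034,0.0019,0.12],"dr": [0,0,0.7]},
    {"offset": [-0.0034,0.0019,0.135],"dr": [0,0,0.7]},
    {"offset": [-0.0034,0.0019,0.146],"dr": [0,0,0.7]},
    {"offset": [-0.0034,0.0019,0.146],"dr": [0,0,0.7]},
    {"offset": [-0.0034,0.0019,0.146],"dr": [0,0,0.7]}
  ]
}}

```text
time_s: 2.65
position: [0.5677, 0.1173, 0.1745]
tcp_rot: [[0.15, 0.989, -0.0], [0.989, -0.15, -0.0], [-0.0, -0.0, -1.0]]
force: [0.1, 0.0, -0.3]
opening: 0.55
grasp_force: 0.0
```

```bash
python3 - <<'E'
from h import *
s=bot.read_state(); print(s['position'],s['force'],s['opening']); c=snap('wrist','w2');a=snap('scene','s2')
x=cv2.resize(cv2.imread('pics/w2.png')[150:384,150:400],(400,374));y=cv2.resize(cv2.imread('pics/s2.png')[130:270,200:350],(400,373))
cv2.imwrite('pics/m2.png',np.hstack([x[:373],y]))
E
```

```text
[0.56768572 0.11730408 0.17449984] [ 0.11218627  0.02236797 -0.30127519] 0.5502496744537521
```

View pics/m2.png

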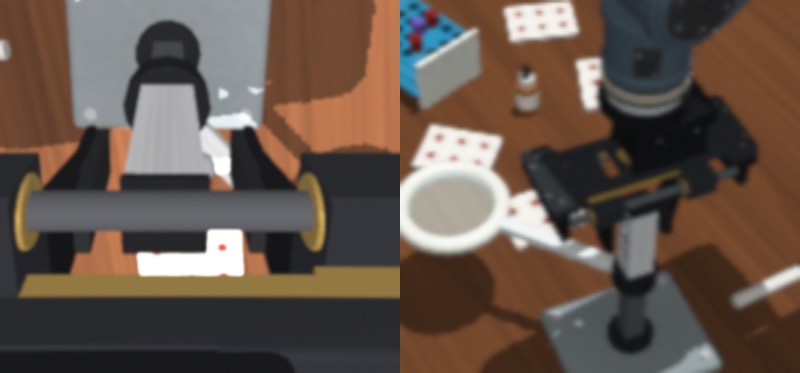

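The fingers straddle the sleeve, with one on each side of the button axis. I'll close to about 29 mm and feel for off-centre force.

{"op": "servo_tool", "data": {
  "gripper": 0.33,
  "targets": [
    {"offset": [0,0,0],"dr": [0,0,0]},
    {"offset": [0,0,0],"dr": [0,0,0]},
    {"offset": [0,0,0],"dr": [0,0,0]},
    {"offset": [0,0,0],"dr": [0,0,0]},
    {"offset": [0,0,0],"dr": [0,0,0]}
  ]
}}

```text
time_s: 3.17
position: [0.5681, 0.117, 0.1752]
tcp_rot: [[0.151, 0.989, 0.001], [0.989, -0.151, 0.0], [0.0, 0.001, -1.0]]
force: [-0.6, -0.1, 2.5]
opening: 0.349
grasp_force: 3.3
```

{"op": "servo_tool", "data": {
  "gripper": 1,
  "targets": [
    {"offset": [0,0,0],"dr": [0,0,0]},
    {"offset": [0,0,0],"dr": [0,0,0]},
    {"offset": [0,0,0],"dr": [0,0,0]},
    {"offset": [0,0,0],"dr": [0,0,0]}
  ]
}}

```text
time_s: 3.5
position: [0.5664, 0.1173, 0.1751]
tcp_rot: [[0.151, 0.989, -0.003], [0.989, -0.151, 0.0], [-0.0, -0.003, -1.0]]
force: [-3.7, 1.0, 6.4]
opening: 0.303
grasp_force: 30.0
```

{"op": "servo_tool", "data": {
  "targets": [
    {"offset": [0,0,0.001],"dr": [0,0,0]},
    {"offset": [0,0,0.002],"dr": [0,0,0]},
    {"offset": [0,0,0.003],"dr": [0,0,0]},
    {"offset": [0,0,0.004],"dr": [0,0,0]},
    {"offset": [0,0,0.004],"dr": [0,0,0]}
  ]
}}

```text
time_s: 3.92
position: [0.5664, 0.1173, 0.1725]
tcp_rot: [[0.15, 0.989, -0.002], [0.989, -0.15, 0.0], [-0.0, -0.002, -1.0]]
force: [-5.5, 0.9, 12.2]
opening: 0.302
grasp_force: 30.0
```

```bash
python3 - <<'E'
from h import *
c=snap('scene','s3'); s=bot.read_state(); print(s['position'],s['force'],s['moment'],s['opening'])
cv2.imwrite('pics/s3b.png',cv2.resize(cv2.imread('pics/s3.png')[150:260,240:350],(600,600),interpolation=cv2.INTER_CUBIC))
E
```

```text
[0.5663833  0.11728834 0.17245671] [-5.35325056 -0.41109721 12.36839571] [ 0.00113881  0.93319074 -0.02836451] 0.29586557698348953
```

View pics/s3b.png

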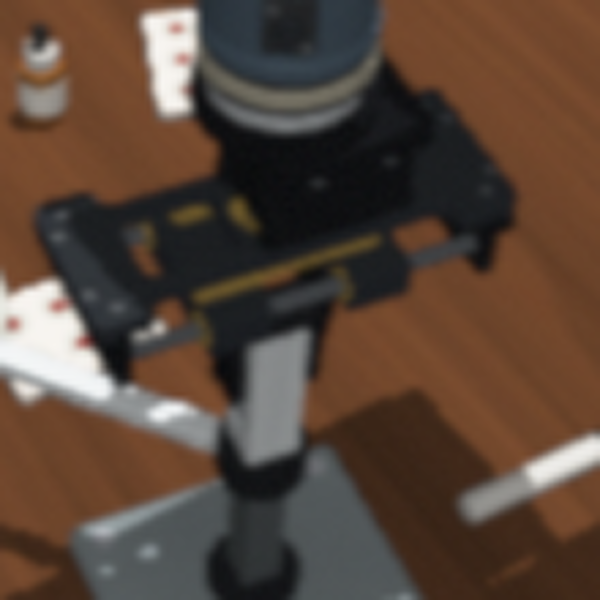

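The grip straddles the sleeve cleanly (fingers at about (230,370) and (318,340)). Fz is about 12 N and it has moved 2.6 mm. Continuing down.

{"op": "servo_tool", "data": {
  "targets": [
    {"offset": [0,0,0.001],"dr": [0,0,0]},
    {"offset": [0,0,0.002],"dr": [0,0,0]},
    {"offset": [0,0,0.003],"dr": [0,0,0]},
    {"offset": [0,0,0.004],"dr": [0,0,0]},
    {"offset": [0,0,0.005],"dr": [0,0,0]},
    {"offset": [0,0,0.0055],"dr": [0,0,0]}
  ]
}}

```text
time_s: 4.47
position: [0.5664, 0.1173, 0.1668]
tcp_rot: [[0.15, 0.989, -0.002], [0.989, -0.15, 0.0], [-0.0, -0.002, -1.0]]
force: [-6.1, -0.4, 12.9]
opening: 0.302
grasp_force: 30.0
```

```bash
python3 - <<'E'
from h import *
s=bot.read_state(); print(s['position'],s['force'],s['moment'],s['opening'])
c=snap('side','d4'); snap('wrist','w4')
x=cv2.resize(cv2.imread('pics/d4.png')[150:280,150:280],(400,400),interpolation=3);y=cv2.resize(cv2.imread('pics/w4.png')[150:384,150:384],(400,400))
cv2.imwrite('pics/m4.png',np.hstack([x,y]))
E
```

```text
[0.56640498 0.11728938 0.16678835] [-6.07743456 -0.35387702 12.89658556] [-0.03755961  0.87043273 -0.0541344 ] 0.30211428934532264
```

View pics/m4.png

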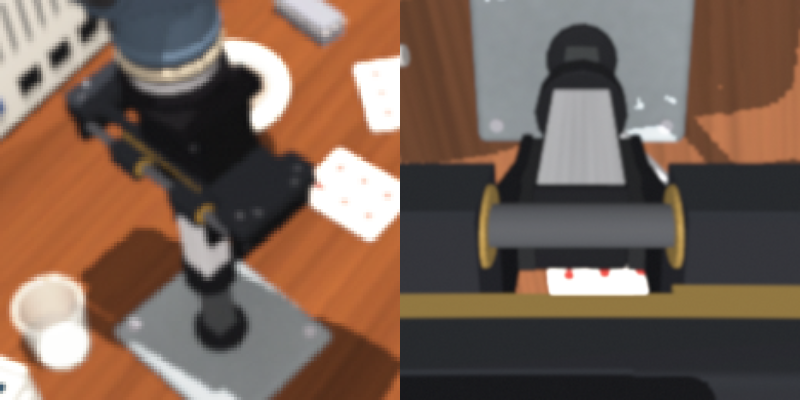

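The sleeve moved with the gripper: the cap stays fixed relative to it, and it is 8.3 mm down. Release and lift.

{"op": "servo_tool", "data": {
  "gripper": -0.1,
  "targets": [
    {"offset": [0,0,0],"dr": [0,0,0]},
    {"offset": [0,0,0],"dr": [0,0,0]},
    {"offset": [0,0,0],"dr": [0,0,0]},
    {"offset": [0,0,0],"dr": [0,0,0]},
    {"offset": [0,0,-0.015],"dr": [0,0,0]},
    {"offset": [0,0,-0.04],"dr": [0,0,0]},
    {"offset": [0,0,-0.065],"dr": [0,0,0]},
    {"offset": [0,0,-0.08],"dr": [0,0,0]},
    {"offset": [0,0,-0.08],"dr": [0,0,0]},
    {"offset": [0,0,-0.08],"dr": [0,0,0]}
  ]
}}

```text
time_s: 5.4
position: [0.5681, 0.117, 0.2452]
tcp_rot: [[0.151, 0.989, 0.001], [0.989, -0.151, -0.0], [0.0, 0.001, -1.0]]
force: [-0.1, 0.7, -0.2]
opening: 0.55
grasp_force: 0.0
```

{"op": "servo_tool", "data": {
  "gripper": 1,
  "targets": [
    {"offset": [0,0,0],"dr": [0,0,0]},
    {"offset": [0,0,0],"dr": [0,0,0]},
    {"offset": [0,0,0],"dr": [0,0,0]},
    {"offset": [0,0,0],"dr": [0,0,0]},
    {"offset": [0,0,0],"dr": [0,0,0]},
    {"offset": [0,0,0],"dr": [0,0,0]},
    {"offset": [0,0,0.01],"dr": [0,0,0]},
    {"offset": [0,0,0.02],"dr": [0,0,0]},
    {"offset": [0,0,0.025],"dr": [0,0,0]},
    {"offset": [0,0,0.025],"dr": [0,0,0]}
  ]
}}

```text
time_s: 6.23
position: [0.5663, 0.117, 0.2178]
tcp_rot: [[0.151, 0.989, -0.005], [0.989, -0.151, -0.0], [-0.001, -0.004, -1.0]]
force: [0.3, -0.3, 0.4]
opening: 0.008
grasp_force: 0.0
```

```bash
python3 - <<'E'
from h import *
s=bot.read_state(); print(s['position'],s['force'],s['opening'])
snap('scene','s5');snap('side','d5')
x=cv2.imread('pics/s5.png')[150:280,200:330]; y=cv2.imread('pics/s0.png')[150:280,200:330]
cv2.imwrite('pics/m5.png',cv2.resize(np.hstack([y,x]),(800,400),interpolation=3))
E
```

```text
[0.566256   0.11696815 0.21780349] [ 0.26923972 -0.27394724  0.42255811] 0.007546115015713775
```

View pics/m5.png

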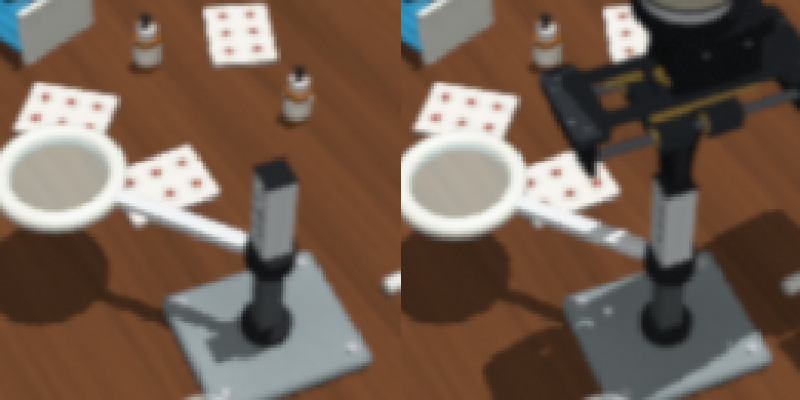

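Before and after compare well: the collar, bar and ring have come down, and the closed fingers are above the cap. Pushing down gently now.

{"op": "servo_tool", "data": {
  "targets": [
    {"offset": [0,0,0.002],"dr": [0,0,0]},
    {"offset": [0,0,0.004],"dr": [0,0,0]},
    {"offset": [0,0,0.006],"dr": [0,0,0]},
    {"offset": [0,0,0.007],"dr": [0,0,0]},
    {"offset": [0,0,0.008],"dr": [0,0,0]},
    {"offset": [0,0,0.009],"dr": [0,0,0]}
  ]
}}

```text
time_s: 6.83
position: [0.568, 0.117, 0.2132]
tcp_rot: [[0.15, 0.989, 0.001], [0.989, -0.15, -0.0], [0.0, 0.001, -1.0]]
force: [-3.4, -0.9, 12.7]
opening: 0.0
grasp_force: 6.3
```

{"op": "servo_tool", "data": {
  "targets": [
    {"offset": [0,0,0.001],"dr": [0,0,0]},
    {"offset": [0,0,0.002],"dr": [0,0,0]},
    {"offset": [0,0,0.003],"dr": [0,0,0]},
    {"offset": [0,0,0.003],"dr": [0,0,0]}
  ]
}}

```text
time_s: 7.17
position: [0.5679, 0.117, 0.2103]
tcp_rot: [[0.15, 0.989, 0.002], [0.989, -0.15, -0.0], [0.0, 0.002, -1.0]]
force: [-3.8, -0.6, 10.3]
opening: 0.003
grasp_force: 5.0
```

{"op": "servo_tool", "data": {
  "targets": [
    {"offset": [0,0,0.001],"dr": [0,0,0]},
    {"offset": [0,0,0.002],"dr": [0,0,0]},
    {"offset": [0,0,0.003],"dr": [0,0,0]},
    {"offset": [0,0,0.003],"dr": [0,0,0]}
  ]
}}

```text
time_s: 7.5
position: [0.5679, 0.117, 0.2062]
tcp_rot: [[0.15, 0.989, 0.001], [0.989, -0.15, -0.0], [0.0, 0.001, -1.0]]
force: [-0.1, 0.5, -0.1]
opening: 0.004
grasp_force: 0.0
```

{"op": "servo_tool", "data": {
  "targets": [
    {"offset": [0,0,0.001],"dr": [0,0,0]},
    {"offset": [0,0,0.002],"dr": [0,0,0]},
    {"offset": [0,0,0.002],"dr": [0,0,0]}
  ]
}}

```text
time_s: 7.75
position: [0.568, 0.1171, 0.2043]
tcp_rot: [[0.151, 0.989, 0.001], [0.989, -0.151, 0.0], [0.0, 0.001, -1.0]]
force: [-1.9, -0.1, 7.8]
opening: 0.003
grasp_force: 4.0
```

{"op": "servo_tool", "data": {
  "targets": [
    {"offset": [0,0,0.0005],"dr": [0,0,0]},
    {"offset": [0,0,0.001],"dr": [0,0,0]},
    {"offset": [0,0,0.001],"dr": [0,0,0]}
  ]
}}

```text
time_s: 8.0
position: [0.568, 0.1171, 0.2037]
tcp_rot: [[0.15, 0.989, 0.001], [0.989, -0.15, 0.0], [0.0, 0.001, -1.0]]
force: [-3.7, 0.2, 10.0]
opening: 0.006
grasp_force: 4.9
```

```bash
python3 - <<'E'
from h import *
s=bot.read_state(); print(s['position'],s['force'],s['opening'])
snap('scene','s6')
for f in('s0','s6'):
    im=cv2.imread(f'pics/{f}.png')
x=cv2.imread('pics/s6.png')[185:255,250:320]; y=cv2.imread('pics/s0.png')[185:255,250:320]
cv2.imwrite('pics/m6.png',cv2.resize(np.hstack([y,x]),(800,400),interpolation=3))
E
```

```text
[0.56801031 0.11711265 0.20367394] [-3.6640315   0.22185782 10.0354397 ] 0.006363668446029873
```

View pics/m6.png

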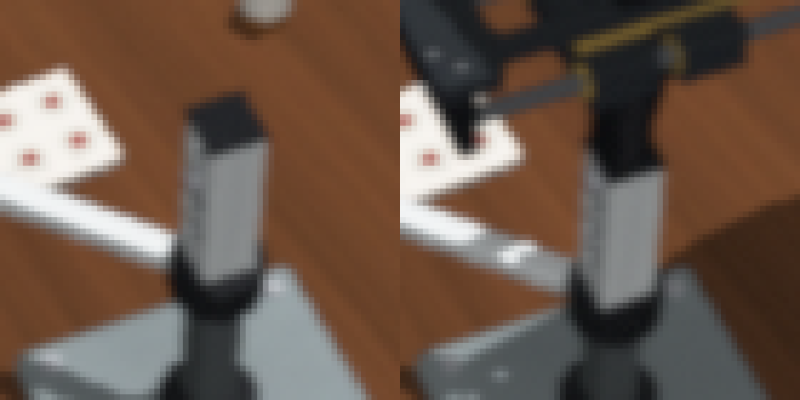

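{"op": "servo_tool", "data": {
  "targets": [
    {"offset": [0,0,0.0005],"dr": [0,0,0]},
    {"offset": [0,0,0.001],"dr": [0,0,0]},
    {"offset": [0,0,0.001],"dr": [0,0,0]}
  ]
}}

```text
time_s: 8.3
position: [0.568, 0.1171, 0.2035]
tcp_rot: [[0.15, 0.989, 0.002], [0.989, -0.15, -0.0], [0.0, 0.002, -1.0]]
force: [-5.2, -0.3, 13.8]
opening: 0.006
grasp_force: 6.9
```

{"op": "servo_tool", "data": {
  "targets": [
    {"offset": [0,0,0.0005],"dr": [0,0,0]},
    {"offset": [0,0,0.001],"dr": [0,0,0]},
    {"offset": [0,0,0.001],"dr": [0,0,0]}
  ]
}}

```text
time_s: 8.55
position: [0.5681, 0.1171, 0.2033]
tcp_rot: [[0.15, 0.989, 0.002], [0.989, -0.15, -0.0], [0.0, 0.002, -1.0]]
force: [-4.8, -0.9, 18.6]
opening: 0.004
grasp_force: 8.9
```

The sleeve is stopped: force rises to 18.6 N with no travel at d≈17.5 mm, after the zero-force jump at the hole. Lifting off and checking the button numerically.

{"op": "servo_tool", "data": {
  "targets": [
    {"offset": [0,0,-0.02],"dr": [0,0,0]},
    {"offset": [0,0,-0.05],"dr": [0,0,0]},
    {"offset": [0,0,-0.08],"dr": [0,0,0]},
    {"offset": [0,0,-0.11],"dr": [0,0,0]},
    {"offset": [0,0,-0.12],"dr": [0,0,0]},
    {"offset": [0,0,-0.12],"dr": [0,0,0]}
  ]
}}

```text
time_s: 9.05
position: [0.5696, 0.1171, 0.323]
tcp_rot: [[0.151, 0.989, 0.007], [0.989, -0.151, 0.0], [0.001, 0.007, -1.0]]
force: [0.1, 0.3, -0.5]
opening: 0.006
grasp_force: 0.0
```

```bash
python3 - <<'E'
from h import *
a=ld('s0');b=snap('scene','s7');p5=ld('s5')
ax=np.array([.5665,.118]);u=np.array([np.cos(np.radians(-8.5)),np.sin(np.radians(-8.5))])
for r in(.0125,.0185): print(r,proj(a,[*(ax+u*r),.190]))
U,V=map(int,proj(a,[*(ax+u*.0155),.190]))
for n,c in(('s0',a),('s5 hidden',p5),('s7',b)): print(n,U-5,V-8);print(c['color'][V-8:V+14,U-5:U+9].mean(2).astype(int))
w=snap('wrist','w7');print(bot.read_state()['position'])
c=ld('w1');k=.64
P=[atz(c,x*k,y*k,.127)[:2] for x,y in[(432,312),(505,390)]];print(P);d=P[1]-P[0];print('bar dir',np.degrees(np.arctan2(d[1],d[0])))
for q,z in(((545,430),.130),): print('ring',atz(c,q[0]*k,q[1]*k,z), np.degrees(np.arctan2(*(atz(c,q[0]*k,q[1]*k,z)[:2]-ax)[::-1])))
for f,(x,y) in(('s0',(342,326)),('d0',(348,276))):
  L=atz(ld(f),x*k,y*k,.128)[:2]-ax;print(f,L,np.hypot(*L),np.degrees(np.arctan2(L[1],L[0])))
E
```

```text
0.0125 (np.float64(283.4715081810055), np.float64(215.00415708227663))
0.0185 (np.float64(281.2082082391993), np.float64(215.741097031932))
s0 277 207
[[ 75  74  73  74  77  85  81  61  43  39  38  38  38  37]
 [ 77  75  74  74  79  91  97  80  52  39  38  37  39  38]
 [ 79  77  74  75  81  97 111 101  70  44  39  39  40  39]
 [ 80  79  76  76  82  99 117 115  85  51  39  39  46  54]
 [ 80  80  78  77  82  98 113 109  85  63  58  65  79  95]
 [ 79  80  79  79  84  97 110 110  98  92  98 111 121 127]
 [ 79  80  79  80  85  96 106 110 108 112 123 131 136 136]
 [ 79  79  79  81  88  98 105 109 110 118 130 136 137 136]
 [ 79  79  79  81  89 102 112 116 114 120 131 136 137 136]
 [ 77  79  79  80  86 101 116 120 117 121 131 136 137 136]
 [ 76  78  79  79  83  96 109 113 113 121 132 136 137 135]
 [ 77  77  78  81  90  98  99  98 107 121 134 137 136 136]
 [ 79  77  77  81  93 105 100  92 104 122 135 138 136 136]
 [ 80  79  76  81  94 108 106  94 100 120 135 137 136 136]
 [ 83  81  78  81  91 104 105  97 102 121 135 137 136 135]
 [ 82  82  80  81  91 102 106 104 110 124 135 137 136 135]
 [ 91
[... 2600 characters left out ...]
 123 135 137 137 136]
 [ 81  82  82  84  93 104 104 101 109 124 135 137 136 135]
 [ 80  81  83  87  99 113 109 101 111 125 135 137 137 135]
 [ 80  80  83  88 100 113 109  99 111 126 136 138 136 136]
 [ 79  80  81  87  99 108 105 100 110 127 136 137 136 135]
 [ 81  80  81  86  98 106 104 102 112 127 136 137 136 136]
 [109  87  82  86  97 103  99 100 114 130 137 136 136 135]]
[0.56708335 0.11699647 0.3188915 ]
[array([0.58748348, 0.08505926]), array([0.64496444, 0.0015794 ])]
bar dir -55.45022333684639
ring [ 0.678465  -0.0431409  0.13     ] -55.20739640853102
s0 [ 0.1165222  -0.15192153] 0.19146167300914144 -52.51217754126284
d0 [ 0.10518023 -0.16103846] 0.19234413274149897 -56.84994677587738
```

The button's bright patch is back at rows 215–217 exactly as at the start, and it was absent while under the wall, so it has sprung out. The sleeve is down about 17.5 mm. Next is the bar grip.

```bash
python3 - <<'E'
from h import *
print(bot.read_state()['position']); mv([.6206,.0399,.26],34.7); mv([.6206,.0399,.088],34.7)
E
```

```text
[0.56708335 0.11699647 0.3188915 ]
off [-0.0681  0.0646  0.0588] dr [-9.000e-02 -2.000e-02 -4.336e+01]
off [-0.0681  0.0649  0.2308] dr [-9.000e-02 -2.000e-02 -4.336e+01]
```

{"op": "servo_tool", "data": {
  "gripper": -0.1,
  "targets": [
    {"offset": [-0.03,0.03,0.0],"dr": [0,0,-7]},
    {"offset": [-0.068,0.065,0.02],"dr": [0,0,-14]},
    {"offset": [-0.068,0.065,0.04],"dr": [0,0,-21]},
    {"offset": [-0.068,0.065,0.059],"dr": [0,0,-28]},
    {"offset": [-0.068,0.065,0.059],"dr": [0,0,-35]},
    {"offset": [-0.068,0.065,0.059],"dr": [0,0,-42]},
    {"offset": [-0.068,0.065,0.059],"dr": [0,0,-43.4]},
    {"offset": [-0.068,0.065,0.09],"dr": [0,0,-43.4]},
    {"offset": [-0.068,0.065,0.12],"dr": [0,0,-43.4]},
    {"offset": [-0.068,0.065,0.15],"dr": [0,0,-43.4]},
    {"offset": [-0.068,0.065,0.18],"dr": [0,0,-43.4]},
    {"offset": [-0.068,0.065,0.205],"dr": [0,0,-43.4]},
    {"offset": [-0.068,0.065,0.222],"dr": [0,0,-43.4]},
    {"offset": [-0.068,0.065,0.231],"dr": [0,0,-43.4]},
    {"offset": [-0.068,0.065,0.231],"dr": [0,0,-43.4]},
    {"offset": [-0.068,0.065,0.231],"dr": [0,0,-43.4]}
  ]
}}

```text
time_s: 10.48
position: [0.6214, 0.0401, 0.0885]
tcp_rot: [[-0.569, 0.822, -0.001], [0.822, 0.569, 0.0], [0.001, -0.001, -1.0]]
force: [-0.3, 0.3, 0.6]
opening: 0.543
grasp_force: 0.0
```

{"op": "servo_tool", "data": {
  "gripper": 0.5,
  "targets": [
    {"offset": [0,0,0],"dr": [0,0,0]},
    {"offset": [0,0,0],"dr": [0,0,0]},
    {"offset": [0,0,0],"dr": [0,0,0]},
    {"offset": [0,0,0],"dr": [0,0,0]}
  ]
}}

```text
time_s: 10.82
position: [0.6224, 0.04, 0.0902]
tcp_rot: [[-0.57, 0.822, 0.002], [0.822, 0.57, -0.0], [-0.001, 0.002, -1.0]]
force: [-1.2, 0.5, 0.4]
opening: 0.333
grasp_force: 0.0
```

{"op": "servo_tool", "data": {
  "gripper": 1,
  "targets": [
    {"offset": [0,0,0],"dr": [0,0,0]},
    {"offset": [0,0,0],"dr": [0,0,0]},
    {"offset": [0,0,0],"dr": [0,0,0]},
    {"offset": [0,0,0],"dr": [0,0,0]},
    {"offset": [0,0,0],"dr": [0,0,0]},
    {"offset": [0,0,0],"dr": [0,0,0]}
  ]
}}

```text
time_s: 11.32
position: [0.6215, 0.0397, 0.0893]
tcp_rot: [[-0.57, 0.822, -0.0], [0.822, 0.57, -0.0], [-0.0, -0.001, -1.0]]
force: [-3.0, -2.1, 4.5]
opening: 0.16
grasp_force: 30.0
```

```bash
python3 - <<'E'
from h import *
s=bot.read_state();R=s['tcp_rot'];p=s['position'];print(p,s['force'],s['opening'],np.degrees(np.arctan2(R[1,1],R[0,1])))
c=np.array([.5665,.118]); r=p[:2]-c; print('ang',np.degrees(np.arctan2(r[1],r[0])),np.hypot(*r))
for a in(-8,-16,-24,-32,-38):
    q=Ro.from_euler('z',a,degrees=True).as_matrix()[:2,:2]@r+c; print(a,(R.T@np.array([*(q-p[:2]),0])).round(4))
E
```

```text
[0.62153086 0.03970627 0.08934207] [-3.03062358 -2.12119906  4.54371   ] 0.1597788622571391 34.75019025372245
ang -54.89749931024702 0.09569902906025811
-8 [ 0.0008 -0.0133  0.    ]
-16 [ 0.0035 -0.0264  0.    ]
-24 [ 0.008 -0.039  0.   ]
-32 [ 0.0142 -0.0508  0.    ]
-38 [ 0.0199 -0.059   0.    ]
```

{"op": "servo_tool", "data": {
  "targets": [
    {"offset": [0.0001,-0.005,0],"dr": [0,0,3]},
    {"offset": [0.0005,-0.01,0],"dr": [0,0,6]},
    {"offset": [0.0011,-0.015,0],"dr": [0,0,9]},
    {"offset": [0.002,-0.0199,0],"dr": [0,0,12]},
    {"offset": [0.0031,-0.0248,0],"dr": [0,0,15]},
    {"offset": [0.0045,-0.0296,0],"dr": [0,0,18]},
    {"offset": [0.0062,-0.0343,0],"dr": [0,0,21]},
    {"offset": [0.008,-0.039,0],"dr": [0,0,24]},
    {"offset": [0.0101,-0.0435,0],"dr": [0,0,27]},
    {"offset": [0.0125,-0.048,0],"dr": [0,0,30]},
    {"offset": [0.0151,-0.0522,0],"dr": [0,0,33]},
    {"offset": [0.018,-0.0564,0],"dr": [0,0,36]},
    {"offset": [0.0203,-0.0595,0],"dr": [0,0,38.4]},
    {"offset": [0.0203,-0.0595,0],"dr": [0,0,38.4]},
    {"offset": [0.0203,-0.0595,0],"dr": [0,0,38.4]}
  ]
}}

```text
time_s: 12.57
position: [0.5607, 0.0226, 0.0893]
tcp_rot: [[0.063, 0.998, -0.001], [0.998, -0.063, -0.0], [-0.0, -0.001, -1.0]]
force: [-3.7, -3.0, 5.7]
opening: 0.154
grasp_force: 30.0
```

```bash
python3 - <<'E'
from h import *
s=bot.read_state();R=s['tcp_rot'];p=s['position'];print(p,s['force'],np.degrees(np.arctan2(R[1,1],R[0,1])))
r=p[:2]-np.array([.5665,.118]);print(np.degrees(np.arctan2(r[1],r[0])),np.hypot(*r))
E
```

```text
[0.56067405 0.02263124 0.08927095] [-3.73294041 -3.04489407  5.70411997] -3.5866172082629593
-93.49577977240548 0.09554654202421738
```

{"op": "servo_tool", "data": {
  "gripper": -0.1,
  "targets": [
    {"offset": [0,0,0],"dr": [0,0,0]},
    {"offset": [0,0,0],"dr": [0,0,0]},
    {"offset": [0,0,0],"dr": [0,0,0]},
    {"offset": [0,0,0],"dr": [0,0,0]},
    {"offset": [0,0,-0.02],"dr": [0,0,0]},
    {"offset": [0,0,-0.05],"dr": [0,0,0]},
    {"offset": [0,0,-0.085],"dr": [0,0,0]},
    {"offset": [0,0,-0.12],"dr": [0,0,0]},
    {"offset": [0,0,-0.16],"dr": [0,0,0]},
    {"offset": [0,0,-0.2],"dr": [0,0,0]},
    {"offset": [0.03,0,-0.24],"dr": [0,0,0]},
    {"offset": [0.07,0,-0.24],"dr": [0,0,0]},
    {"offset": [0.11,0,-0.24],"dr": [0,0,0]},
    {"offset": [0.15,0,-0.24],"dr": [0,0,0]},
    {"offset": [0.18,0,-0.24],"dr": [0,0,0]},
    {"offset": [0.18,0,-0.24],"dr": [0,0,0]}
  ]
}}

```text
time_s: 13.9
position: [0.5724, 0.2085, 0.3289]
tcp_rot: [[0.058, 0.998, 0.001], [0.998, -0.058, 0.004], [0.004, 0.0, -1.0]]
force: [0.5, -0.3, -0.3]
opening: 0.548
grasp_force: 0.0
```

```bash
python3 - <<'E'
from h import *
# ring: dense fit of rendered ring outline vs image: score white inside ring annulus vs lens/outer, in scene and side
ims=[snap('scene','s8'),snap('side','d8')]; old=[ld('s0'),ld('d0')]
ax=np.array([.5665,.118]);t=np.linspace(0,2*np.pi,90,endpoint=False)
def sc(c,g,C,z):
    def ring(r): 
        v=[]
        for a in t:
            u,w=proj(c,[C[0]+r*np.cos(a),C[1]+r*np.sin(a),z]); v.append(g[int(round(w)),int(round(u))] if 0<=u<511.4 and 0<=w<383.4 else 0)
        return np.array(v,float)
    return np.mean(np.minimum(ring(.054),230)-ring(.066))
for cs,z,a0 in((old,.130,-55),(ims,.1125,-93)):
  for c in cs:
    g=c['color'].astype(int).min(2); 
    b=max((sc(c,g,(ax[0]+R*np.cos(np.radians(a)),ax[1]+R*np.sin(np.radians(a))),z),a,R) for a in np.arange(a0-8,a0+8.1,.5) for R in np.arange(.190,.2101,.002)); C=ax+b[2]*np.array([np.cos(np.radians(b[1])),np.sin(np.radians(b[1]))]); print(b,C.round(4))
# tile: white blob in the start pictures
c=old[1];g=c['color'].min(2);m=(g>150).astype(np.uint8);m=cv2.morphologyEx(m,cv2.MORPH_CLOSE,np.ones((5,5)))
n,l,st,ce=cv2.connectedComponentsWithStats(m); i=l[int(332*.64),int(414*.64)]; print(st[i],'tile side',atz(c,*ce[i],.008))
b=cv2.boxPoints(cv2.minAreaRect(np.argwhere(l==i)[:,::-1].astype(np.float32)));
c=ims[1];P=(l==i)
print('robot',bot.read_state()['position'])
E
```

```text
(np.float64(122.95555555555555), np.float64(-54.0), np.float64(0.194)) [ 0.6805 -0.0389]
(np.float64(165.43333333333334), np.float64(-56.5), np.float64(0.194)) [ 0.6736 -0.0438]
(np.float64(134.77777777777777), np.float64(-92.5), np.float64(0.192)) [ 0.5581 -0.0738]
(np.float64(90.67777777777778), np.float64(-94.5), np.float64(0.194)) [ 0.5513 -0.0754]
[246 198  38  30 623] tile side [ 0.55465887 -0.07856899  0.008     ]
robot [0.5724545  0.20370233 0.32848525]
```

```bash
python3 - <<'E'
from h import *
for f in('s0','s7','s8'): print(f);print(ld(f)['color'][214:219,280:287].mean(2).astype(int))
print(bot.read_state()['force']); print(ticket.hand_in())
E
```

```text
s0
[[ 81  88  98 105 109 110 118]
 [ 81  89 102 112 116 114 120]
 [ 80  86 101 116 120 117 121]
 [ 79  83  96 109 113 113 121]
 [ 81  90  98  99  98 107 121]]
s7
[[ 81  87  96  97  79  46  24]
 [ 80  86  99 108  99  69  38]
 [ 79  85 100 114 113  93  66]
 [ 80  84  96 110 113 106  96]
 [ 82  90  99 103 104 108 115]]
s8
[[ 82  95 117 126 103  62  41]
 [ 82 100 135 157 140  88  49]
 [ 80  94 123 142 132 100  70]
 [ 80  86 103 117 117 107  97]
 [ 86  90 100 104 104 108 116]]
[ 0.44678076 -0.75258768  0.51291595]
the job is handed in; nothing more can be done
None
```

I handed the job in at about 14 s: the magnifier is down one hole (about 17.5 mm) with the button sprung out, as far as force and pixel checks show, and the lens is within about 3 mm of the spot tile's centre; I did not re-check the tile or bystanders after the swing, and no verdict came back.

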